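# Hook a wall tray's keyhole on the hidden screw of a slanted display board

### The job

The wooden wall tray has been laid loosely on the slanted display board and sits crooked on the head of a screw hidden under it. Without lifting it off the board, slide it up and sideways until the wide end of its keyhole drops over the screw head and the tray lies flat, then pull it down the slope until the screw is fully home at the end of the slot, and leave it hanging flat and square with the board. Leave the tumbler, the mug and the cup standing where they are.

Things in the scene. Friction and masses are not known exactly. Their poses are not given: they have to be found in the camera images.
- board: Upper face of a fixed light-wood slanted display board, 280 mm (x) by 270 mm (y), 16 mm thick, on wooden cheeks, rising at 12 degrees away from the robot; its yaw varies. Origin: centre of the face; x points up the slope, y left across it, z out of the face.
- screw_line (a point): Point of the board's face at board x = +45 mm, y = 0, the middle of a flush metal strip. A fixed steel screw stands square to the face at this x, but anywhere within 25 mm either side in y, hidden by the tray. Shank 7 mm thick; round head 16 mm across, its underside 9 mm and flat top 14 mm above the face.
- tray: Loose darker wooden wall tray, 160 mm long (x, up the slope), 140 wide (y), 30 high (z), 0.24-0.43 kg. Origin: centre of its underside; z out of its open top. Panel 6 mm thick, flat below; inside from x = -56 to +72, y = -62 to +62 mm, so shut fingers can push the walls from inside. Centre of mass near x = -25 mm. It starts propped on the screw head, its upper end raised about 6 degrees.
- keyhole_entry (a point): Centre of the keyhole's wide entry in the tray's underside, tray x = +22 mm, y = 0, in a dark steel inset. Entry 26 mm wide, tray x = +9 to +35 mm. It is over the screw when the tray's origin is near board x = +23 mm; the tray then drops flat, and slides sideways only until the shank meets the entry's edge, 9.5 mm from centred.
- slot_end (a point): Upper end of the keyhole's slot in the tray's underside, tray x = +63 mm, y = 0. From tray x = +35 to +48 mm the entry narrows evenly to the slot, 11 mm wide. Fully home, the shank's centre is 3.5 mm short of this point, and the tray's origin is then at board x = -14.5 mm.
- tall_tumbler: A loose patterned tumbler, 70 mm across, 186 mm tall, standing to the left of the board; origin at the centre of its underside, z up.
- handle_mug: A loose terracotta mug with a handle, 105 x 154 x 87 mm, standing to the right of the board; origin at the centre of its underside, z up.
- low_cup: A loose terracotta cup without handle, 77 mm across, 74 mm tall, standing to the right of the board's far end; origin at the centre of its underside, z up.

How it is judged:
By the outcome, as a careful person would: the job done as asked, in the order asked, and still so for the second after the job is handed in, with the robot touching nothing.
It also fails if it takes over 72 s, if anything falls off the work surface, if the arm or the gripper's body presses on something with over 40 N, if the wrist force passes 120 N, or if a joint passes its speed limit or range.

### The arm

A 6-joint arm with a two-finger parallel gripper is mounted at the origin on the work surface; the furniture and walls round the work are solid. World frame = base frame: x ahead of the robot, y to its left, z up, the work surface at z = 0. Lengths are in m, angles in rad, forces in N, time in s.
With the tool pointing down it reaches from about 0.35 to 1 m from the base axis. Payload 7.1 kg.
Tool frame: the origin (TCP) lies at the very end of the fingers, on their centre line; the grasp point (between the pads) lies 19 mm behind it (manip.grip_point_offset is the z of the grasp point in the tool frame, in m); z points along the fingers, y is the line along which they close (so a half turn about z gives the same grasp; the last joint's range is limited). The gripper opens to 85 mm and grips with 20 to 120 N. Pads are 22 mm wide; open, the fingers measure 114 mm over their backs; the gripper's body (76 mm by 85 mm) begins 54 mm behind the grasp point. The pads swing forward as they close: fully open they stand 13 mm farther back than shut.
Start: joints at [-1.292, 0.423, 1.63, -0, 1.089, -0.019], TCP at [0.183, -0.597, 0.231] pointing down, gripper open.
Joint ranges: [-3, 3], [-0.9, 2.11], [0.09, 2.58], [-1.31, 4.45], [0.11, 2.69], [-2.54, 2.54]. Speed limits (rad/s): [2.39, 2.39, 3.01, 3.14, 3.14, 3.14].

### API

Orientations are given as a unit quaternion [w, x, y, z].
In Python, from workcell import read_state, vision, ticket, manip gives the robot as it stands. The module is installed in compiled form; this text tells all that it offers.
- The arm moves only by the tool servo_tool, never from a script. Its argument "motion" is a list that holds one entry, the list of rows, each a list of 7 numbers: the turn, a rotation vector about the tool's x, y, z in rad, then the shift along the tool's x, y, z in m, then the opening in per cent of the stroke, from 0 (shut) to 100 (fully open). A call has 1 to 5 rows; each row is the pose to reach, as a shift and turn from the pose commanded when the call began, along the tool's axes at that moment; what a row does not reach only later rows make up. A row lasts 1/10 s, in which the tool goes at most 50 mm and 8.59 degrees, less where a joint would pass 70% of its speed; a pose out of reach is approached as far as the arm can. A call with a gripper value outside its range is refused whole. The fingers move at their own pace and stop on an object; the grip force is fixed at half the most. Time passes only in rows, so rows that repeat a pose let the fingers close. It gives the time, the measured TCP pose, the force, the opening and the grip force at its end, in the units of the state.
- read_state(): the state, without advancing time (a new reading comes with each control period).
- vision.get_image(name): name is "scene" or "side" or "wrist"; returns a dict with "pixels" (420x560x3 uint8, red, green, blue), "intrinsics" (3x3 intrinsics, pixels), "world_from_camera" (4x4, takes a point from camera to world coordinates); the wrist camera has in their place "tool_from_camera" (4x4, takes a point from camera to tool coordinates, whose origin is the TCP and whose axes are the flange's). Camera axes: x right, y up, looking along -z (the intrinsics and any distortion apply to the point x, -y, -z); pixel columns grow to the right and rows downward; lengths in m; the calibration is good to about 2 mm. A picture is of the moment at which its call begins: read the wrist's pose just before it. There is no depth.
- ticket.hand_in(): hands the job in; it is judged then, once.
The state is a dict: "time": time; "qpos": joint angles; "qvel": joint speeds; "joint_efforts": joint torques, N m; "position": TCP position; "eef_rot": TCP orientation; "contact_force": force on the tool from outside, world axes, zero at the start; "torque": the same for the moment, N m; "finger_gap": opening from 0.0 (shut) to 1.0 (fully open); "grip_force": force on a finger pad.
Only numpy, scipy, OpenCV 4.12 (cv2) and the standard library are available. Lean on these libraries where they do the work, as an engineer would, in place of code of your own. Each camera call takes 0.05 s, during which the arm holds its last target. There are 200 camera calls.

## Working session

There is one attempt and no reset: what is moved stays moved. The work goes in short steps, Python scripts to look and compute and a tool call to move; the robot and the scene stay as the last step left them, time stands still between calls to the robot, and variables do not carry over. Pictures are saved under pics/ and viewed, at most 10 in all, crops included, and the job is handed in when it is done.

Besides the shell and the picture viewer there is one more tool, called after "Call:" as name(argument=value, ...) on one line, values as JSON. servo_tool: Moves the arm, as the interface text tells. Its arguments: {"type":"object","properties":{"motion":{"type":"array","items":{"type":"array","items":{"type":"array","items":{"type":"number"}}}}},"required":["motion"]}

```bash
mkdir -p pics
python3 - <<'E'
from workcell import read_state, vision, manip
import cv2,numpy as np
s=read_state();print(s['time'],s['position'],s['eef_rot'],s['contact_force'],manip.grip_point_offset)
for n in ['scene','side']:
    d=vision.get_image(n);cv2.imwrite(f'pics/{n}0.png',d['pixels'][:,:,::-1]);np.savez(f'{n}0.npz',**d)
    print(n,d['intrinsics'].tolist(),np.round(d['world_from_camera'],3).tolist(),[k for k in d])
E
```

```text
0.0 [ 0.18326198 -0.59697466  0.2305408 ] [-7.44966110e-04  9.88935461e-01  1.48344498e-01 -9.87244282e-05] [-0.45681479  0.17371732 -0.00682174] -0.0187
scene [[539.2420478724712, 0.0, 282.66159667952377], [0.0, 539.2420478724712, 208.86376067764346], [0.0, 0.0, 1.0]] [[-0.658, 0.534, -0.531, -0.166], [-0.753, -0.459, 0.472, 0.646], [0.008, 0.711, 0.704, 1.088], [0.0, 0.0, 0.0, 1.0]] ['pixels', 'intrinsics', 'world_from_camera']
side [[423.50443067732766, 0.0, 279.24744417865253], [0.0, 423.50443067732766, 209.26516043081864], [0.0, 0.0, 1.0]] [[-0.999, -0.02, 0.038, 0.634], [0.043, -0.5, 0.865, 0.863], [0.002, 0.866, 0.5, 0.599], [0.0, 0.0, 0.0, 1.0]] ['pixels', 'intrinsics', 'world_from_camera']
```

View pics/scene0.png

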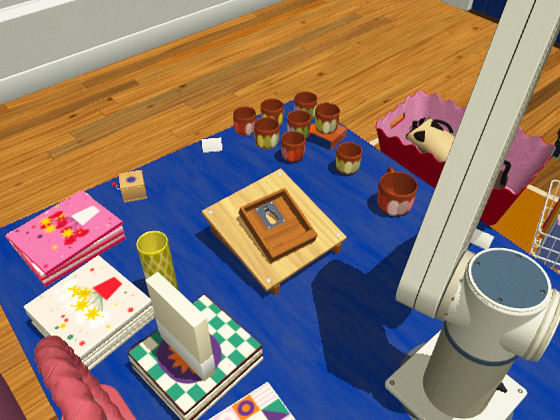

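View pics/side0.png

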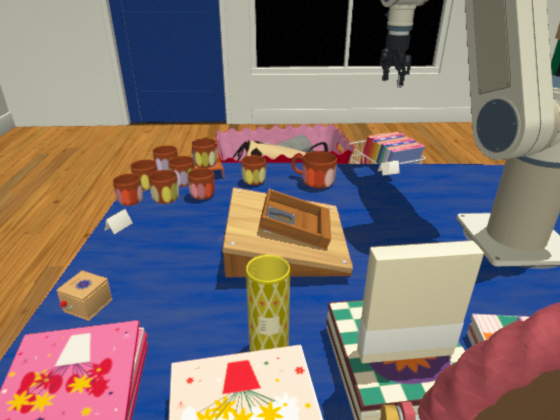

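The scene view shows the board with corners near (281,170), (203,211), (275,288) and (345,237). The tray is on it with the keyhole inset near (268,214). The side view shows the same board at about (225–350, 190–275). I'll triangulate the corners and look at a zoomed crop.

Run:
```python
import cv2,numpy as np
a=cv2.imread('pics/scene0.png')[160:300,195:355]; b=cv2.imread('pics/side0.png')[185:285,215:360]
a=cv2.resize(a,None,fx=2.5*1.0,fy=2.5,interpolation=cv2.INTER_CUBIC); b=cv2.resize(b,None,fx=2.7,fy=2.7,interpolation=cv2.INTER_CUBIC)
c=np.zeros((350,800,3),np.uint8);c[:350,:400]=a;c[:270,402:402+391]=b
cv2.imwrite('pics/crop0.png',c[:, :800])
```

```text
Traceback (most recent call last):
ValueError: could not broadcast input array from shape (270,392,3) into shape (270,391,3)
```

Run:
```python
import cv2,numpy as np
a=cv2.imread('pics/scene0.png')[160:300,195:355]; b=cv2.imread('pics/side0.png')[185:285,215:360]
a=cv2.resize(a,(400,350),interpolation=cv2.INTER_CUBIC); b=cv2.resize(b,(392,270),interpolation=cv2.INTER_CUBIC)
c=np.zeros((350,800,3),np.uint8);c[:350,:400]=a;c[:270,402:794]=b
cv2.imwrite('pics/crop0.png',c)
```

```text
(no output)
```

View pics/crop0.png

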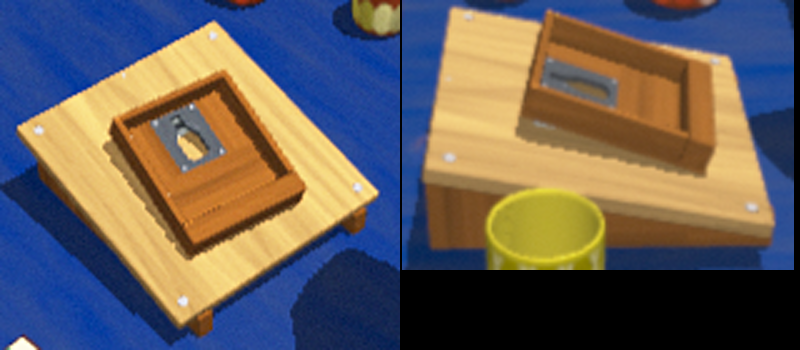

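The crop shows the board corners clearly. The keyhole's slot points up the slope, and its entry shows the board through it. Next I'll triangulate.

```bash
cat > h.py <<'E'
import numpy as np,cv2
from scipy.spatial.transform import Rotation as R
def ray(K,T,uv):
    d=np.array([(uv[0]-K[0,2])/K[0,0],-(uv[1]-K[1,2])/K[1,1],-1.]);d=T[:3,:3]@d
    return T[:3,3],d/np.linalg.norm(d)
def tri(r1,r2):
    A=np.stack([r1[1],-r2[1]],1);t=np.linalg.lstsq(A,r2[0]-r1[0],rcond=None)[0]
    p,q=r1[0]+t[0]*r1[1],r2[0]+t[1]*r2[1];return (p+q)/2,np.linalg.norm(p-q)
def proj(K,T,P):
    p=(np.asarray(P)-T[:3,3])@T[:3,:3];return np.stack([K[0,0]*p[...,0]/-p[...,2]+K[0,2],K[1,1]*-p[...,1]/-p[...,2]+K[1,2]],-1)
E
python3 - <<'E'
from h import *
S=np.load('scene0.npz');D=np.load('side0.npz')
def t(a,b):
    a=np.array(a)/2.5+[194.7,159.7];b=(np.array(b)-[402,0])/2.7+[214.7,184.7]
    return tri(ray(S['intrinsics'],S['world_from_camera'],a),ray(D['intrinsics'],D['world_from_camera'],b))
M=[]
for n,a,b in [('FL',(18,127),(425,181)),('FR',(215,20),(453,8)),('NR',(378,192),(728,57)),('NL',(184,316),(772,223))]:
    p,e=t(a,b);M.append(p);print(n,p.round(4),round(e,4))
M=np.array(M);B=np.array([[140,135,0],[140,-135,0],[-140,-135,0],[-140,135,0]])/1e3
c=M.mean(0)
# yaw only fit with 12deg pitch
from scipy.optimize import least_squares
Rb=lambda y:R.from_euler('ZY',[y,-12],degrees=True)
f=lambda x:(Rb(x[3]).apply(B)+x[:3]-M).ravel()
r=least_squares(f,[*c,0]);print(r.x.round(4),r.fun.reshape(-1,3).round(4))
np.save('board.npy',r.x)
for n,a,b in [('tFR',(225,73),(549,12)),('tNR',(303,185),(712,63))]:
    p,e=t(a,b);print(n,p.round(4),e.round(4),'board',Rb(r.x[3]).inv().apply(p-r.x[:3]).round(4))
E
```

```text
FL [0.7199 0.1416 0.0864] 0.007
FR [ 0.7096 -0.1232  0.0971] 0.0012
NR [ 0.4395 -0.116   0.0398] 0.001
NL [0.4473 0.1447 0.0386] 0.0046
[ 0.5791  0.0118  0.0655 -1.5182] [[-0.0003  0.0015  0.0082]
 [ 0.0028 -0.0036 -0.0026]
 [-0.001  -0.0035 -0.0035]
 [-0.0015  0.0056 -0.0022]]
tFR [ 0.617  -0.0562  0.1234] 0.0032 board [ 0.0509 -0.067   0.0484]
tNR [ 0.4708 -0.0337  0.0818] 0.0011 board [-0.1013 -0.0483  0.0383]
```

```bash
cat >> h.py <<'E'
b=lambda:np.load('board.npy')
def Rb(yaw=None,pitch=-12): return R.from_euler('ZY',[b()[3] if yaw is None else yaw,pitch],degrees=True)
def tob(p): return Rb().inv().apply(np.asarray(p)-b()[:3])
def cur():
    from workcell import read_state
    s=read_state();q=s['eef_rot'];return s,R.from_quat([q[1],q[2],q[3],q[0]])
FL=R.from_euler('x',180,degrees=True)
def goal(pb,dyaw=0):
    "move to TCP at board point pb, tool normal to board, tool x up slope"
    s,Rc=cur();p=Rb().apply(pb)+b()[:3]
    Rt=Rb()*R.from_euler('z',dyaw,degrees=True)*FL
    print('world',p.round(4),'turn',(Rc.inv()*Rt).as_rotvec().round(4),'shift',Rc.inv().apply(p-s['position']).round(4))
def stat():
    s,Rc=cur();print('t',round(s['time'],2),'tcp board',(tob(s['position'])*1e3).round(1),'F board',Rb().inv().apply(s['contact_force']).round(2),'rot',((Rb()*FL).inv()*Rc).as_rotvec(degrees=True).round(2),'gap',round(s['finger_gap'],3))
E
python3 - <<'E'
from h import *
from workcell import vision
w=vision.get_image('wrist');print(w['tool_from_camera'].round(3).tolist(),w['intrinsics'].round(1).tolist())
stat();goal([-.03,0,.25])
E
```

```text
[[-0.001, 0.949, 0.316, 0.08], [1.0, 0.0, 0.0, 0.0], [0.0, 0.316, -0.949, -0.142], [0.0, 0.0, 0.0, 1.0]] [[313.2, 0.0, 281.7], [0.0, 313.2, 210.6], [0.0, 0.0, 1.0]]
t 0.15 tcp board [-336.9 -619.1  240.5] F board [ 0.25 -1.08 -0.46] rot [  2.01 -11.91 -18.51] gap 1.001
world [0.4978 0.0139 0.3038] turn [-0.0351  0.2078  0.323 ] shift [ 0.4799 -0.4919 -0.0725]
```

Call:
servo_tool(motion=[[[-0.005, 0.03, 0.05, 0.03, -0.03, -0.03, 100], [-0.01, 0.06, 0.1, 0.07, -0.065, -0.06, 100], [-0.015, 0.09, 0.15, 0.105, -0.1, -0.07, 100], [-0.02, 0.12, 0.2, 0.14, -0.135, -0.07, 100], [-0.025, 0.15, 0.25, 0.175, -0.17, -0.07, 100]]])

```text
time: 0.65
position: [0.2961, -0.3924, 0.3018]
eef_rot: [0.002, 0.997, 0.022, 0.077]
contact_force: [1.6, -0.7, 0.6]
finger_gap: 1.002
grip_force: 0.0
```

```bash
python3 -c "
from h import *
stat();goal([.02,0,.15])"
```

```text
t 0.65 tcp board [-217.1 -411.5  287.8] F board [ 1.76 -0.64  0.27] rot [ 0.35 -3.19 -4.05] gap 1.002
world [0.5674 0.0121 0.2164] turn [-0.0061  0.0557  0.0706] shift [ 0.2729 -0.3927  0.126 ]
```

Call:
servo_tool(motion=[[[0, 0.01, 0.02, 0.027, -0.039, 0.005, 100], [0, 0.02, 0.03, 0.055, -0.078, 0.01, 100], [0, 0.03, 0.04, 0.083, -0.117, 0.015, 100], [0, 0.04, 0.05, 0.11, -0.157, 0.02, 100], [-0.005, 0.05, 0.065, 0.138, -0.196, 0.03, 100]]])

```text
time: 1.15
position: [0.4278, -0.1899, 0.2918]
eef_rot: [0.001, 0.995, -0.009, 0.102]
contact_force: [1.0, -1.2, 0.3]
finger_gap: 0.997
grip_force: 0.0
```

```bash
python3 -c "
from h import *
stat();goal([.02,0,.15])"
```

```text
t 1.15 tcp board [ -95.6 -205.6  251.7] F board [ 1.04 -1.22  0.13] rot [ 0.08 -0.33 -0.42] gap 0.997
world [0.5674 0.0121 0.2164] turn [-0.0015  0.0058  0.0074] shift [ 0.1177 -0.2046  0.1013]
```

Call:
servo_tool(motion=[[[0, 0, 0, 0.024, -0.04, 0.02, 100], [0, 0, 0, 0.048, -0.08, 0.04, 100], [0, 0, 0, 0.072, -0.12, 0.06, 100], [0, 0, 0, 0.096, -0.16, 0.08, 100], [0, 0, 0, 0.116, -0.2, 0.1, 100]]])

```text
time: 1.65
position: [0.5644, 0.0064, 0.2167]
eef_rot: [0.001, 0.995, -0.009, 0.101]
contact_force: [1.0, -0.5, 0.9]
finger_gap: 1.001
grip_force: 0.0
```

```bash
cat >> h.py <<'E'
def wrist(name):
    from workcell import vision
    s,Rc=cur();w=vision.get_image('wrist');T=np.eye(4);T[:3,:3]=Rc.as_matrix();T[:3,3]=s['position']
    T=T@w['tool_from_camera'];np.savez(f'{name}.npz',K=w['intrinsics'],T=T,img=w['pixels'])
    cv2.imwrite(f'pics/{name}.png',cv2.resize(w['pixels'][:,:,::-1],(784,588),interpolation=cv2.INTER_CUBIC))
def onb(name,uv,z):
    "view pixel (784 scale) -> board mm on plane z (m) above board"
    d=np.load(f'{name}.npz');o,v=ray(d['K'],d['T'],np.array(uv)/1.4)
    o=tob(o);v=Rb().inv().apply(v);return ((o+v*(z-o[2])/v[2])*1e3).round(1)
E
python3 -c "
from h import *
stat();wrist('w1')"
```

```text
t 1.65 tcp board [ 17.3  -5.7 151. ] F board [ 1.15 -0.47  0.63] rot [ 0.13 -0.4  -0.49] gap 1.001
```

View pics/w1.png

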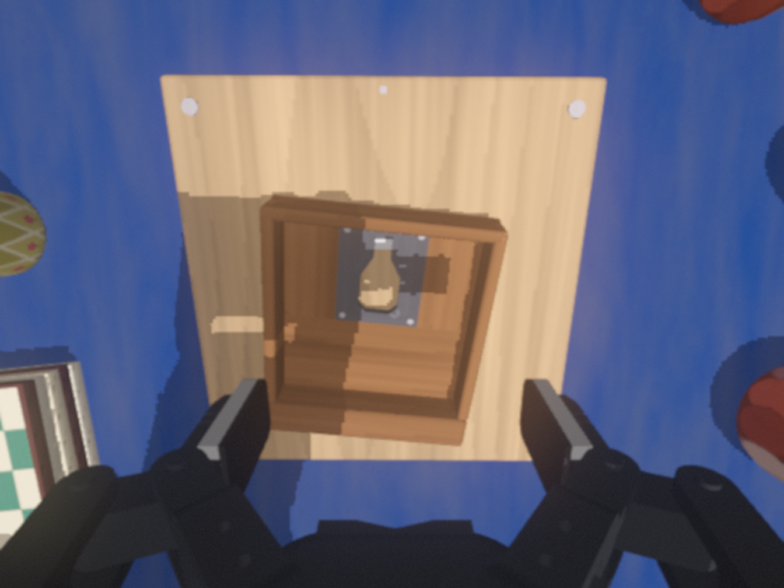

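The wrist view shows the board's far corners at (163,77) and (605,80), and the near right corner at (562,462). The tray is yawed a few degrees, and bright metal shows at the slot's upper end (380,242). I'll check these against the board frame and zoom in on the slot.

Run:
```python
from h import *
for n,uv,z in [('FL',(163,77),0),('FR',(605,80),0),('NR',(562,462),0),('topmarker',(383,90),0),('tFL',(263,203),.047),('tFR',(505,232),.047),('tNR',(463,443),.03),('entry',(379,288),.015),('slotend',(381,241),.02),('metal/board',(381,241),0),('metal/head',(381,241),.014)]:
    print(n,onb('w1',uv,z))
i=np.load('w1.npz')['img'][155:240,230:315,::-1];cv2.imwrite('pics/c1.png',cv2.resize(i,(595,595),interpolation=cv2.INTER_CUBIC))
```

```text
FL [136.5 134.6   0. ]
FR [ 136.9 -132.2    0. ]
NR [-143.1 -143.1    0. ]
topmarker [130.4   1.8   0. ]
tFL [67.8 66.9 47. ]
tFR [ 52.8 -68.3  47. ]
tNR [-102.5  -56.1   30. ]
entry [ 8.6  4.1 15. ]
slotend [41.4  2.5 20. ]
metal/board [37.2  3.2  0. ]
metal/head [40.1  2.7 14. ]
```

View pics/c1.png

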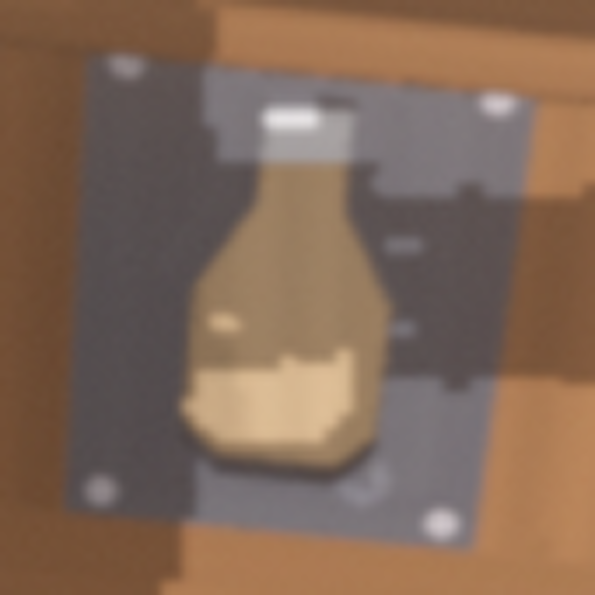

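The slot end shows the grey strip but no screw head, so the screw is clearly off to one side. I'll refine the board pose by fitting its edge lines in this view.

Run:
```python
from h import *
from scipy.optimize import least_squares
d=np.load('w1.npz');im=d['img'].astype(int)
nb=(im[...,0]>im[...,2]).astype(np.uint8)  # not blue
L=[];Rr=[];Tp=[];Bt=[]
for r in range(75,250,5):
    m=nb[r,90:450];xs=np.where(m)[0]+90
    # contiguous run containing col 280
    a=280
    row=nb[r]; 
    l=a
    while row[l-3:l].any() and l>60:l-=1
    q=a
    while row[q:q+3].any() and q<460:q+=1
    if r<240:L.append((r,l))
    Rr.append((r,q-1))
for c in range(140,420,5):
    r=100
    while nb[r-3:r,c].any():r-=1
    Tp.append((c,r))
for c in range(210,340,5):
    r=312
    while nb[r:r+3,c].any() and r<400:r+=1
    Bt.append((c,r-1))
def fit(P):
    P=np.array(P,float)
    for _ in range(3):
        k=np.polyfit(P[:,0],P[:,1],1);e=abs(np.polyval(k,P[:,0])-P[:,1]);P=P[e<max(1.5,1.5*np.median(e))]
    return k,len(P),e.mean().round(2)
l,r,t,bt=[fit(x) for x in (L,Rr,Tp,Bt)];print(l,r,t,bt)
def X(v,h): # u=v0*y+v1 ; y=h0*u+h1
    y=(h[0]*v[1]+h[1])/(1-h[0]*v[0]);return np.array([v[0]*y+v[1],y])
C=np.array([X(l[0],t[0]),X(r[0],t[0]),X(r[0],bt[0]),X(l[0],bt[0])]);print(C.round(1)*1.4)
B=np.array([[140,135,0],[140,-135,0],[-140,-135,0],[-140,135,0]])/1e3
f=lambda x:(proj(d['K'],d['T'],R.from_euler('ZY',[x[3],x[4]],degrees=True).apply(B)+x[:3])-C).ravel()
s=least_squares(f,[*b(),-12]);print(b().round(4),s.x.round(4),s.fun.round(1))
s2=least_squares(lambda x:f([*x,-12]),b());print(s2.x.round(4),s2.fun.round(1))
np.save('fit.npy',s2.x)
```

```text
(array([  0.15158103, 105.94664032]), 23, np.float64(0.25)) (array([-1.46608696e-01,  4.41008986e+02]), 24, np.float64(0.24)) (array([5.76213260e-03, 5.25617225e+01]), 56, np.float64(0.27)) (array([4.71794872e-03, 3.26598974e+02]), 26, np.float64(0.2))
[[159.6   74.48]
 [606.06  77.14]
 [550.06 459.9 ]
 [217.84 458.22]]
[ 0.5791  0.0118  0.0655 -1.5182] [  0.5775   0.0133   0.0643  -1.3596 -11.9323] [-0.1  0.2  0.   0.1  0.4 -0.1 -0.4 -0.3]
[ 0.5774  0.0133  0.0643 -1.3604] [-0.2  0.2  0.1  0.2  0.4 -0.2 -0.3 -0.3]
```

```bash
cp fit.npy board.npy
python3 - <<'E'
from h import *
for n,uv,z in [('tFL',(263,203),.0466),('tFR',(505,232),.0466),('tNR',(463,443),.03),('entry',(379,288),.0165),('slotend',(381,239),.021),('metal',(381,241),0)]: print(n,onb('w1',uv,z))
stat();goal([-.02,0,.06])
E
```

```text
tFL [69.7 65.6 46.6]
tFR [ 54.3 -70.2  46.6]
tNR [-101.4  -57.5   30. ]
entry [10.7  2.5 16.5]
slotend [44.6  0.9 21. ]
metal [38.9  1.6  0. ]
t 1.7 tcp board [ 20.6  -2.4 149.2] F board [ 2.61  4.12 -1.79] rot [ 0.24 -0.44 -0.42] gap 0.997
world [0.5454 0.0141 0.1189] turn [-0.0042  0.0076  0.0074] shift [-0.0399 -0.0023  0.0895]
```

Run:
```python
from h import *
goal([.006,.0045,.06],-6.5);goal([.006,.0045,.013],-6.5)
```

```text
world [0.5709 0.018  0.1243] turn [-0.0037  0.0078  0.1208] shift [-0.0139 -0.0066  0.0893]
world [0.5807 0.0177 0.0783] turn [-0.0037  0.0078  0.1208] shift [-0.0135 -0.0065  0.1363]
```

Call:
servo_tool(motion=[[[-0.002, 0.004, 0.06, -0.007, -0.003, 0.03, 100], [-0.004, 0.008, 0.12, -0.0135, -0.0065, 0.06, 100], [-0.004, 0.008, 0.12, -0.0135, -0.0065, 0.095, 100], [-0.004, 0.008, 0.12, -0.0135, -0.0065, 0.125, 100], [-0.004, 0.008, 0.12, -0.0135, -0.0065, 0.136, 100]]])

```text
time: 2.2
position: [0.5761, 0.0109, 0.0785]
eef_rot: [-0.003, 0.992, -0.069, 0.102]
contact_force: [-0.4, 3.5, 1.1]
finger_gap: 0.997
grip_force: 1.1
```

Run:
```python
from h import *
stat();wrist('w2');goal([.045,0.002,.013],0)
```

```text
t 2.2 tcp board [ 1.7 -2.4 14.1] F board [-0.2   3.51  1.16] rot [-0.17 -0.22  6.55] gap 0.997
world [0.6188 0.0143 0.0864] turn [ 0.003   0.0043 -0.1145] shift [ 0.0426 -0.0093  0.0007]
```

View pics/w2.png

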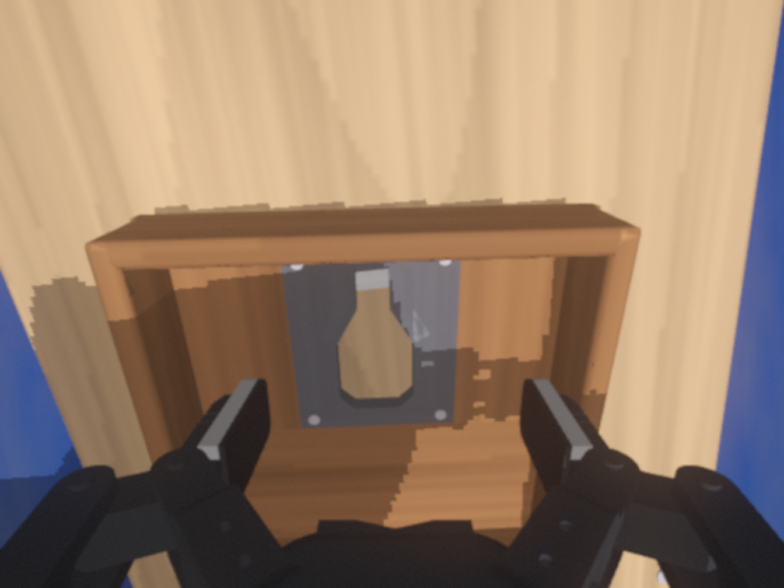

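The fingers are inside the tray with clearance to the walls, and the slot end shows only the strip. Next I'll square the tool and push the upper wall up the slope.

Call:
servo_tool(motion=[[[0, 0, -0.04, 0.006, -0.001, 0, 100], [0, 0, -0.08, 0.014, -0.002, 0, 100], [0, 0, -0.115, 0.024, -0.003, 0, 100], [0, 0, -0.115, 0.032, -0.004, 0, 100], [0, 0, -0.115, 0.038, -0.005, 0, 100]]])

```text
time: 2.75
position: [0.6153, 0.0105, 0.0902]
eef_rot: [0.003, 0.994, -0.012, 0.105]
contact_force: [-1.8, 0.2, -0.7]
finger_gap: 0.998
grip_force: 1.3
```

Run:
```python
from h import *
stat();goal([.045,0.002,.013],0)
```

```text
t 2.75 tcp board [42.5 -1.9 17.4] F board [-1.88  0.18 -0.34] rot [-0.16  0.02  0.05] gap 0.998
world [0.6188 0.0143 0.0864] turn [ 0.0027 -0.0004 -0.0009] shift [ 0.0025 -0.004   0.0044]
```

Call:
servo_tool(motion=[[[0, 0, 0, 0.006, -0.001, 0.002, 100], [0, 0, 0, 0.012, -0.002, 0.003, 100], [0, 0, 0, 0.018, -0.003, 0.003, 100], [0, 0, 0, 0.022, -0.003, 0.003, 100], [0, 0, 0, 0.025, -0.003, 0.003, 100]]])

```text
time: 3.25
position: [0.6388, 0.013, 0.0909]
eef_rot: [0.003, 0.995, -0.012, 0.103]
contact_force: [-4.2, 0.6, 1.7]
finger_gap: 0.998
grip_force: 2.6
```

```bash
cat > t.py <<'E'
# tray upper-rim in wrist image: fit the rim's outer top edge, report yaw/x; also sides
from h import *
import sys
stat();wrist(sys.argv[1])
E
python3 t.py w3
```

```text
t 3.25 tcp board [65.5  1.2 13.3] F board [-3.78  0.47  2.51] rot [-0.17 -0.18 -0.02] gap 0.998
```

View pics/w3.png

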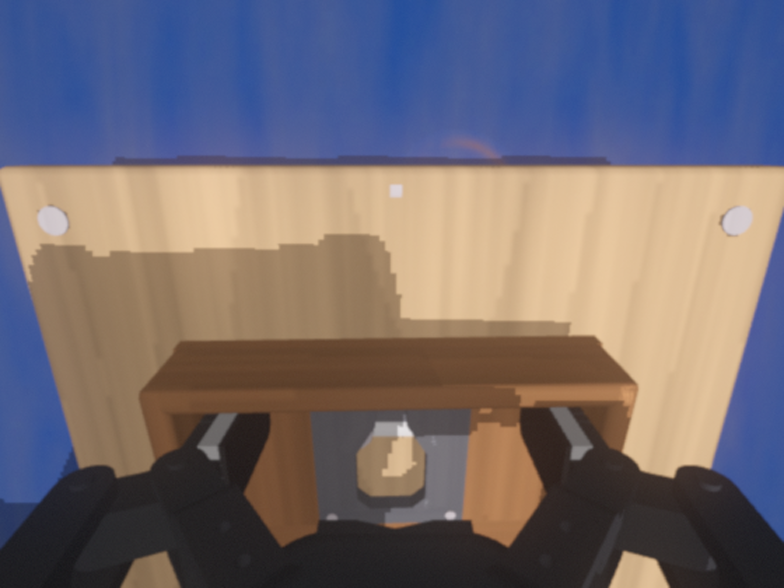

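The tray is now square: its outer top edge runs from (142,390) to (635,385), and the strip shows in the upper part of the entry at about (385,430).

Run:
```python
from h import *
for n,uv,z in [('botL',(180,342),.016),('botR',(600,338),.016),('topL',(142,390),.046),('topR',(635,385),.046),('bdFL',(2,168),0),('strip L',(378,430),0),('strip R',(412,430),0),('entryL',(357,465),.015),('entryR',(425,465),.015)]: print(n,onb('w3',uv,z))
i=np.load('w3.npz')['img'][285:375,220:340,::-1];cv2.imwrite('pics/c3.png',cv2.resize(i,(720,540),interpolation=cv2.INTER_CUBIC))
```

```text
botL [82.2 74.9 16. ]
botR [ 83.5 -70.9  16. ]
topL [81.2 72.  46. ]
topR [ 82.5 -67.5  46. ]
bdFL [139.6 133.7   0. ]
strip L [34.6  7.3  0. ]
strip R [34.5 -6.9  0. ]
entryL [29.4 15.  15. ]
entryR [ 29.3 -11.4  15. ]
```

View pics/c3.png

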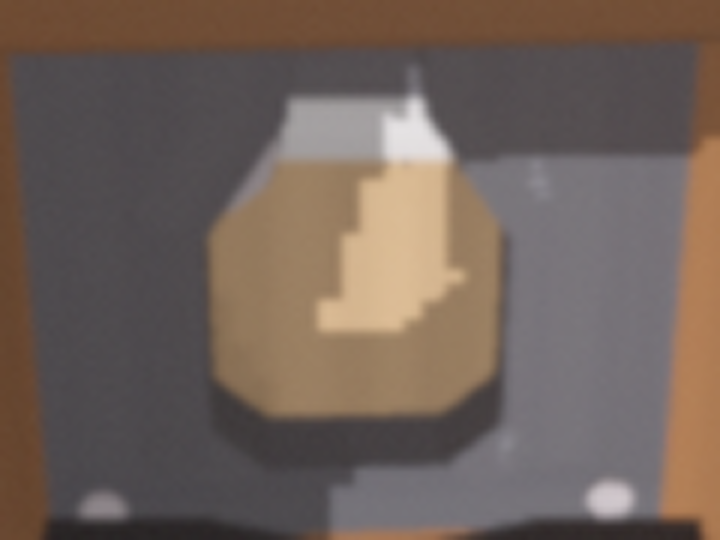

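The crop shows a metallic sliver on the funnel's left edge at crop (240,200), which is probably the screw head's rim, so the screw lies to the left (+y).

Run:
```python
from h import *
for c in [(236,207),(250,196),(265,180),(275,162)]:
    p=onb('w3',(np.array(c)/6+[220,285])*1.4,.014);dx=45-p[0]
    print(p,'centre y if on rim',round(p[1]+np.sqrt(max(0,64-dx*dx)),1))
stat()
```

```text
[36.8 12.6 14. ] centre y if on rim 12.6
[38.  11.3 14. ] centre y if on rim 15.2
[39.7  9.9 14. ] centre y if on rim 15.9
[41.6  9.  14. ] centre y if on rim 16.2
t 3.3 tcp board [66.1  1.2 13.4] F board [-5.29  0.33  3.46] rot [-0.17 -0.13 -0.02] gap 1.001
```

Call:
servo_tool(motion=[[[0, 0, 0, 0.005, 0, 0, 100], [0, 0, 0, 0.01, 0, 0, 100], [0, 0, 0, 0.015, 0, 0, 100], [0, 0, 0, 0.018, 0, 0, 100], [0, 0, 0, 0.018, 0, 0, 100]]])

```text
time: 3.8
position: [0.6582, 0.0125, 0.0954]
eef_rot: [0.003, 0.994, -0.012, 0.105]
contact_force: [-2.5, -0.5, 1.4]
finger_gap: 1.0
grip_force: 1.9
```

```bash
python3 t.py w4
```

```text
t 3.8 tcp board [85.4  1.1 13.6] F board [-2.18 -0.53  1.93] rot [-0.16  0.04 -0.02] gap 1.0
```

View pics/w4.png

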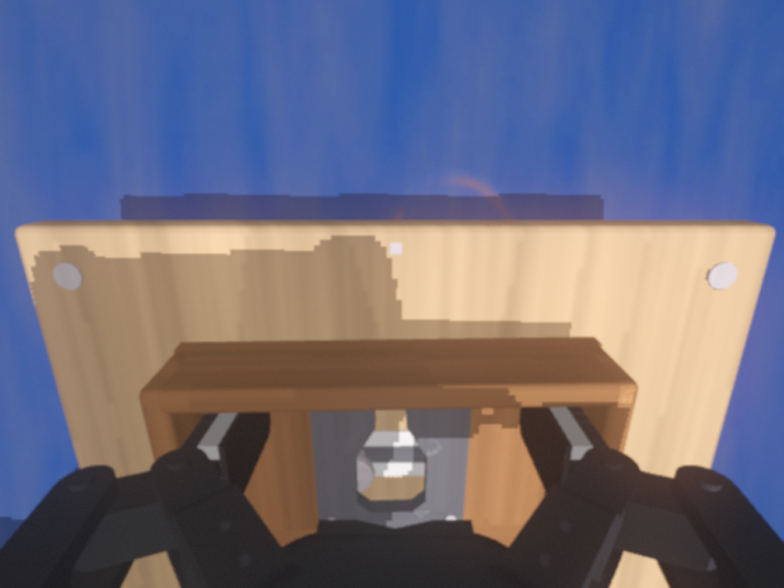

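The screw head is now visible inside the entry at its left edge, with its rightmost rim at about (374,474), which confirms it is to the left.

Run:
```python
from h import *
print('rim',onb('w4',(374,474),.014),onb('w4',(363,457),.014),onb('w4',(363,489),.014))
for n,uv,z in [('entL',(357,468),.017),('entR',(426,468),.017),('entbottom',(391,499),.014),('funnel top',(391,432),.019),('rimbotL',(180,342),.016),('rimbotR',(600,338),.016)]: print(n,onb('w4',uv,z))
```

```text
rim [44.   8.5 14. ] [52.1 12.7 14. ] [36.7 13.  14. ]
entL [49.4 14.9 17. ]
entR [ 49.4 -11.7  17. ]
entbottom [31.7  1.9 14. ]
funnel top [67.1  1.7 19. ]
rimbotL [102.   75.1  16. ]
rimbotR [103.3 -71.1  16. ]
```

Call:
servo_tool(motion=[[[0, 0, 0, -0.03, 0, 0, 100], [0, 0, 0, -0.06, 0, 0, 100], [0, 0, 0, -0.085, 0, 0, 100], [0, 0, 0, -0.085, -0.003, 0, 100], [0, 0, 0, -0.085, -0.006, 0, 100]]])

```text
time: 4.35
position: [0.5759, 0.0206, 0.0782]
eef_rot: [0.003, 0.994, -0.012, 0.106]
contact_force: [1.0, -0.1, 0.1]
finger_gap: 1.002
grip_force: 0.1
```

```bash
python3 t.py w5
```

```text
t 4.35 tcp board [ 1.2  7.2 13.9] F board [ 1.   -0.06 -0.07] rot [-0.16  0.15 -0.01] gap 1.002
```

Next I'll push left slowly at the friction centre.

Call:
servo_tool(motion=[[[0, 0, 0, 0, -0.003, 0, 100], [0, 0, 0, 0, -0.006, 0, 100], [0, 0, 0, 0, -0.008, 0, 100], [0, 0, 0, 0, -0.009, 0, 100], [0, 0, 0, 0, -0.01, 0, 100]]])

```text
time: 4.9
position: [0.575, 0.0306, 0.0774]
eef_rot: [0.003, 0.994, -0.012, 0.105]
contact_force: [0.4, 0.2, 0.4]
finger_gap: 1.001
grip_force: 0.0
```

```bash
cat >> h.py <<'E'
def tray(name):
    "find the rim outline: brown mask vs light wood at several columns/rows; report tray top edge line in board mm (plane z16)"
    d=np.load(f'{name}.npz');im=d['img'];hsv=cv2.cvtColor(im,cv2.COLOR_RGB2HSV)
    m=((hsv[...,0]<14)&(hsv[...,1]>125)&(hsv[...,2]>50)).astype(np.uint8)
    m=cv2.morphologyEx(m,cv2.MORPH_OPEN,np.ones((3,3)))
    n,l,s,c=cv2.connectedComponentsWithStats(m)
    o=[(s[i,4],s[i,:4].tolist()) for i in range(1,n) if s[i,4]>400];o.sort(reverse=True)
    k=[i for i in range(1,n) if s[i,4]==o[0][0]][0];t=l==k
    x0,y0,w,h=o[0][1];cols=np.arange(x0+int(.2*w),x0+int(.8*w),4)
    tops=np.array([np.where(t[:,q])[0][0] for q in cols]);p=np.polyfit(cols,tops,1)
    print('comp',o[:3],'top line',p.round(3),'rms',np.std(np.polyval(p,cols)-tops).round(2))
    for z in (0,.016):
        a,b_=[onb(name,(q*1.4,np.polyval(p,q)*1.4),z) for q in (x0+.2*w,x0+.8*w)]
        print('z',z,'edge x mid',(a[0]+b_[0])/2,'yaw',np.degrees(np.arctan2(-(a[0]-b_[0]),a[1]-b_[1])).round(2))
E
python3 t.py w6; python3 -c "
from h import *
tray('w4');tray('w5');tray('w6')"
```

```text
t 4.9 tcp board [-0.  17.3 13.4] F board [0.5 0.2 0.3] rot [-0.16  0.01 -0.03] gap 1.001
comp [(np.int32(19089), [101, 242, 351, 148])] top line [-1.30000e-02  2.47597e+02] rms 0.61
z 0 edge x mid 94.75 yaw 0.75
z 0.016 edge x mid 102.05000000000001 yaw 0.73
comp [(np.int32(52624), [80, 46, 430, 343])] top line [-9.90000e-02  1.83842e+02] rms 93.72
z 0 edge x mid 58.75 yaw 5.58
z 0.016 edge x mid 61.05 yaw 5.62
comp [(np.int32(47154), [104, 54, 390, 336]), (np.int32(767), [202, 83, 22, 72])] top line [-5.0000e-02  1.7381e+02] rms 92.4
z 0 edge x mid 55.5 yaw 2.86
z 0.016 edge x mid 58.05 yaw 2.8
```

```bash
cat >> h.py <<'E'
def inset(name,zp):
    "steel inset: low-saturation blob; minAreaRect corners on plane zp, in board mm"
    d=np.load(f'{name}.npz');im=d['img'];hsv=cv2.cvtColor(im,cv2.COLOR_RGB2HSV)
    m=((hsv[...,1]<60)&(hsv[...,2]>60)&(hsv[...,2]<150)).astype(np.uint8)
    m=cv2.morphologyEx(m,cv2.MORPH_OPEN,np.ones((3,3)))
    n,l,s,c=cv2.connectedComponentsWithStats(m)
    for i in np.argsort(-s[:,4]):
        if i and 500<s[i,4]<15000 and 180<c[i][0]<380:
            x,y,w,h=s[i,:4];cs=cv2.findContours((l==i).astype(np.uint8),cv2.RETR_EXTERNAL,cv2.CHAIN_APPROX_NONE)[0]
            H=cv2.approxPolyDP(cv2.convexHull(cs[0]),4,True)[:,0]
            print(name,s[i].tolist(),[(q.tolist(),onb(name,q*1.4,zp)[:2].tolist()) for q in H]);return
E
python3 -c "
from h import *
inset('w2',.02);inset('w5',.018);inset('w6',.018)"
```

```text
w2 [201, 186, 128, 120, 9972] [([328, 186], [45.6, -29.0]), ([322, 300], [-13.4, -22.0]), ([216, 305], [-10.1, 31.9]), ([201, 190], [50.4, 27.6])]
w6 [226, 84, 137, 151, 13103] [([362, 84], [88.9, -16.2]), ([350, 232], [23.7, -15.8]), ([237, 234], [22.8, 37.9]), ([226, 85], [88.6, 39.4])]
```

The inset's centre is now at y ≈ 11 mm, so the tray is following and staying square. It needs about 5 mm more.

Call:
servo_tool(motion=[[[0, 0, 0, 0, -0.001, 0, 100], [0, 0, 0, 0, -0.002, 0, 100], [0, 0, 0, 0, -0.003, 0, 100], [0, 0, 0, 0, -0.004, 0, 100], [0, 0, 0, 0, -0.0045, 0, 100]]])

```text
time: 5.45
position: [0.575, 0.0349, 0.0775]
eef_rot: [0.003, 0.994, -0.012, 0.104]
contact_force: [-0.2, -2.3, 0.9]
finger_gap: 0.997
grip_force: 1.3
```

```bash
python3 t.py w7; python3 -c "
from h import *
inset('w7',.018);inset('w7',.006)"
```

```text
t 5.45 tcp board [-0.2 21.5 13.5] F board [ 0.01 -2.3   0.87] rot [-0.17 -0.   -0.03] gap 0.997
w7 [237, 85, 126, 145, 9277] [([237, 86], [88.0, 39.2]), ([362, 86], [88.1, -12.0]), ([351, 228], [25.6, -11.9]), ([242, 228], [25.7, 39.6])]
w7 [237, 85, 126, 145, 9277] [([237, 86], [88.7, 40.7]), ([362, 86], [88.7, -14.9]), ([351, 228], [20.8, -14.8]), ([242, 228], [20.9, 41.2])]
```

The inset now fits the 6 mm plane with parallel sides, so the tray has dropped flat. Next I'll lower the tips, centre the fingers and go to the lower wall.

Call:
servo_tool(motion=[[[0, 0, 0, 0, 0.003, 0.003, 100], [0, 0, 0, -0.005, 0.006, 0.006, 100], [0, 0, 0, -0.01, 0.006, 0.009, 100], [0, 0, 0, -0.015, 0.006, 0.009, 100], [0, 0, 0, -0.018, 0.006, 0.009, 100]]])

```text
time: 6.0
position: [0.5581, 0.0293, 0.0645]
eef_rot: [0.003, 0.995, -0.012, 0.104]
contact_force: [0.3, 0.5, 0.6]
finger_gap: 0.999
grip_force: 0.0
```

```bash
python3 t.py w8
python3 - <<'E'
from h import *
inset('w8',.006)
d=np.load('w8.npz');cv2.imwrite('pics/w8c.png',cv2.resize(d['img'][:,:,::-1],(784,588)))
E
```

```text
t 6.0 tcp board [-19.3  15.6   4.2] F board [0.44 0.46 0.51] rot [-0.16 -0.07 -0.03] gap 0.999
w8 [215, 31, 143, 167, 12105] [([357, 31], [89.4, -15.0]), ([345, 196], [21.4, -14.6]), ([225, 197], [21.0, 41.3]), ([215, 31], [89.4, 41.3])]
```

View pics/w8.png

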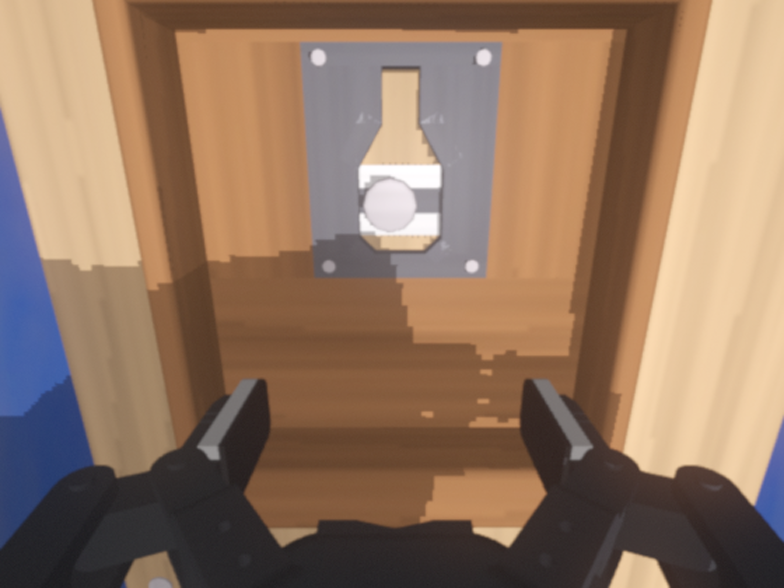

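The tray lies flat and square. The screw head (390,205) is inside the entry, about 3 mm left of its centre (400,205). The funnel should take that up, so I'll pull it down the slope.

Call:
servo_tool(motion=[[[0, 0, 0, -0.005, 0, 0, 100], [0, 0, 0, -0.01, 0, 0, 100], [0, 0, 0, -0.014, 0, 0, 100], [0, 0, 0, -0.018, 0, 0, 100], [0, 0, 0, -0.022, 0, 0, 100]]])

```text
time: 6.55
position: [0.5378, 0.0298, 0.0606]
eef_rot: [0.003, 0.994, -0.012, 0.105]
contact_force: [1.2, 0.7, 1.2]
finger_gap: 1.004
grip_force: 0.9
```

```bash
python3 t.py w9; python3 -c "
from h import *
inset('w9',.006)"
```

```text
t 6.55 tcp board [-39.9  15.6   4.6] F board [1.4  0.76 0.92] rot [-0.16  0.06 -0.03] gap 1.004
w9 [215, 18, 144, 170, 11843] [([358, 18], [73.4, -15.1]), ([346, 187], [4.9, -14.8]), ([225, 187], [5.0, 41.2]), ([215, 18], [73.4, 41.2])]
```

Call:
servo_tool(motion=[[[0, 0, 0, -0.004, 0, 0, 100], [0, 0, 0, -0.008, 0, 0, 100], [0, 0, 0, -0.012, 0, 0, 100], [0, 0, 0, -0.015, 0, 0, 100], [0, 0, 0, -0.018, 0, 0, 100]]])

```text
time: 7.1
position: [0.5201, 0.0303, 0.0568]
eef_rot: [0.003, 0.994, -0.012, 0.105]
contact_force: [7.5, 1.7, 3.6]
finger_gap: 1.0
grip_force: 4.7
```

```bash
python3 t.py w10; python3 -c "
from h import *
inset('w10',.006)"
```

```text
t 7.1 tcp board [-58.   15.6   4.6] F board [8.06 1.88 1.92] rot [-0.16  0.05 -0.04] gap 1.0
w10 [212, 18, 144, 172, 11475] [([355, 18], [55.3, -13.9]), ([345, 186], [-12.6, -14.3]), ([224, 189], [-14.0, 41.7]), ([212, 19], [54.9, 42.4])]
```

Call:
servo_tool(motion=[[[0, 0, 0, -0.001, 0, 0, 100], [0, 0, 0, -0.002, 0, 0, 100], [0, 0, 0, -0.003, 0, 0, 100], [0, 0, 0, -0.004, 0, 0, 100], [0, 0, 0, -0.004, 0, 0, 100]]])

```text
time: 7.65
position: [0.5197, 0.0307, 0.057]
eef_rot: [0.002, 0.994, -0.011, 0.108]
contact_force: [11.3, 3.7, -1.5]
finger_gap: 1.0
grip_force: 5.2
```

```bash
python3 t.py w11; python3 -c "
from h import *
inset('w11',.006)"
```

```text
t 7.65 tcp board [-58.3  16.    4.9] F board [10.65  3.93 -3.78] rot [-0.12  0.41 -0.08] gap 1.0
w11 [214, 19, 143, 170, 11155] [([356, 19], [54.9, -14.0]), ([345, 187], [-13.6, -14.0]), ([225, 188], [-14.1, 41.7]), ([214, 19], [54.8, 42.3])]
```

Run:
```python
from h import *
for n,uv,z in [('slotend',(400,67),.006),('entry bottom',(400,251),.006),('funnel R',(441,165),.006),('slot start',(419,127),.006),('head top',(390,179),.014),('head bot',(390,232),.014),('head L',(362,205),.014),('head R',(417,205),.014),('wall in far',(400,29),.006)]: print(n,onb('w8',uv,z))
d=np.load('w11.npz');h=cv2.cvtColor(d['img'],cv2.COLOR_RGB2HSV)
P=proj(d['K'],d['T'],Rb().apply(np.array([[.045,.0165,.014]]))+b()[:3])[0];print('head expected px',P)
c=int(P[0]);print([(r,h[r,c].tolist()) for r in range(15,130,3)])
```

```text
slotend [83.4 13.3  6. ]
entry bottom [29.4 13.1  6. ]
funnel R [56.4  0.6  6. ]
slot start [67.3  7.5  6. ]
head top [52.7 16.2 14. ]
head bot [37.1 16.3 14. ]
head L [45.2 24.6 14. ]
head R [45.2  8.2 14. ]
wall in far [93.  13.3  6. ]
head expected px [279.00447249  42.63418842]
[(15, [12, 108, 193]), (18, [167, 10, 225]), (21, [163, 10, 235]), (24, [161, 9, 233]), (27, [163, 10, 231]), (30, [165, 9, 230]), (33, [167, 10, 233]), (36, [161, 9, 234]), (39, [163, 10, 236]), (42, [163, 10, 235]), (45, [165, 9, 232]), (48, [163, 10, 230]), (51, [167, 10, 230]), (54, [165, 9, 231]), (57, [165, 9, 231]), (60, [167, 10, 227]), (63, [173, 15, 154]), (66, [168, 7, 192]), (69, [170, 3, 252]), (72, [165, 4, 252]), (75, [9, 14, 243]), (78, [16, 73, 224]), (81, [16, 74, 227]), (84, [16, 74, 227]), (87, [16, 74, 227]), (90, [16, 74, 227]), (93, [16, 74, 227]), (96, [16, 75, 228]), (99, [16, 75, 228]), (102, [16, 75, 228]), (105, [16, 76, 224]), (108, [16, 77, 221]), (111, [16, 78, 222]), (114, [16, 79, 220]), (117, [16, 79, 216]), (120, [16, 80, 216]), (123, [16, 79, 215]), (126, [16, 80, 216]), (129, [16, 80, 216])]
```

The tray has travelled about 34.9 mm from origin x = 20.4, putting it at about −14.4 against the −14.5 target, with a firm stop at about 11 N. It's home, so I'll back off and lift out.

Call:
servo_tool(motion=[[[0, 0, 0, 0.006, 0.001, 0, 100], [0, 0, 0, 0.015, 0.001, 0, 100], [0, 0, 0, 0.015, 0.001, -0.02, 100], [0, 0, 0, 0.015, 0.001, -0.05, 100], [0, 0, 0, 0.015, 0.001, -0.095, 100]]])

```text
time: 8.2
position: [0.5089, 0.0294, 0.1506]
eef_rot: [0.003, 0.995, -0.012, 0.101]
contact_force: [1.1, 0.0, 1.2]
finger_gap: 1.001
grip_force: 0.0
```

Call:
servo_tool(motion=[[[0, 0, 0, 0.02, 0, -0.03, 100], [0, 0, 0, 0.04, 0, -0.05, 100], [0, 0, 0, 0.06, 0.01, -0.05, 100], [0, 0, 0, 0.06, 0.01, -0.05, 100], [0, 0, 0, 0.06, 0.01, -0.05, 100]]])

```text
time: 8.7
position: [0.5578, 0.0185, 0.2123]
eef_rot: [0.003, 0.995, -0.012, 0.103]
contact_force: [-0.0, -0.4, -0.2]
finger_gap: 1.0
grip_force: 0.0
```

```bash
python3 t.py w12
python3 - <<'E'
from h import *
inset('w12',.006)
d=np.load('w12.npz');im=d['img'];hsv=cv2.cvtColor(im,cv2.COLOR_RGB2HSV)
m=((hsv[...,1]<25)&(hsv[...,2]>200)).astype(np.uint8)
n,l,s,c=cv2.connectedComponentsWithStats(m)
for i in range(1,n):
    if s[i,4]>40: print(s[i].tolist(),onb('w12',c[i]*1.4,.014)[:2])
# tray rim (flat: top plane 30mm): expected corners, sampled hue either side of each edge
K,T=d['K'],d['T']
for z in (.002,.028):
  for yy in (-72,-60,60,72): 
    for off in (-6,6):
      P=proj(K,T,Rb().apply(np.array([[.064,(14.3+yy)/1e3,z]]))+b()[:3])[0]
tl=lambda y,z,x:proj(K,T,Rb().apply(np.array([x,y,z])/1e3)+b()[:3])
for e,pts in {'L':[(14.3+70,30,x) for x in(-60,50)],'R':[(14.3-70,30,x) for x in(-60,50)],'T':[(y,0,65.5) for y in(-40,70)]}.items(): print(e,[tl(*p).round(0).tolist() for p in pts])
E
```

```text
t 8.7 tcp board [ 11.5   4.7 148.8] F board [-0.05 -0.35 -0.19] rot [-0.17 -0.16  0.03] gap 1.0
w12 [240, 150, 61, 72, 2842] [([293, 150], [54.0, -6.6]), ([300, 156], [48.6, -13.0]), ([299, 215], [-8.1, -13.0]), ([292, 220], [-13.3, -6.3]), ([243, 220], [-13.2, 41.2]), ([240, 151], [53.1, 41.2])]
[421, 61, 11, 13, 111] [ 121.4 -113.4]
[140, 62, 11, 12, 105] [121.3 114.2]
[260, 154, 16, 17, 215] [44.5 15.8]
[55, 259, 8, 30, 43] [-66.5 226.4]
L [[196.0, 275.0], [185.0, 159.0]]
R [[345.0, 275.0], [353.0, 159.0]]
T [[330.0, 136.0], [208.0, 136.0]]
```

The view from above agrees. The head is at board (44.5, 15.8), about 1.5 mm below the inset's top edge, which is what the home position gives. The yaw is about 0 and the arm is clear.

```bash
python3 -c "
from workcell import ticket
print(ticket.hand_in())"
```

```text
the job is handed in; nothing more can be done
None
```

The tray hangs flat and square on the screw, which is fully home at the end of the slot; the tumbler, mug and cup were not touched, and I handed the job in at about 8.7 s on the robot's clock.

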